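# Hold a tablet-holder clamp on the shelf edge for fastening

## Task

Swing both big carton flaps open, folding each back past upright, and lift out the white clamp foot of the tablet holder. Fit it upright over the middle of the shelf's black-trimmed free end, upper jaw down on the shelf top and square to the edge, then press its throat steadily against the edge with about 10 N, without ramming it. Finish while still gripping and pressing it there, so that I can tighten its screw, and leave the other things on the counter where they are.

Things in the scene. Friction and masses are not known exactly. Their poses are not given: they have to be found in the camera images.
- carton: Open-topped cardboard carton fixed to the counter, outside 150 x 150 mm, rim 156 mm above the counter, walls 4 mm. Origin: centre of its underside; z up; x from the near flap to the far flap. Its small side flaps (+y and -y) already hang outside, reaching 22 mm out. A cardboard insert inside holds the clamp upright; nothing else is in it.
- flap_near (a joint): Hinge of the big flap on the carton's -x side, rad: 0 = closed flat, 1.57 = upright, stop at 2.5 (folded back outside). The flap is 60 mm from hinge to free edge (closed, the two leave a 30 mm gap between them), 148 mm wide along the hinge, 3 mm thick. It starts ajar (0.8 to 1.15). The stiff crease stays where it is left; about 1 N at mid-flap swings it.
- flap_far (a joint): The same for the big flap on the carton's +x side: it opens upward and away to the carton's +x.
- flap_near_hinge (a point): Middle of the near flap's hinge line, on the carton's -x rim, 156 mm above the counter; axes as the carton's, hinge line along y.
- flap_far_hinge (a point): Middle of the far flap's hinge line, on the carton's +x rim, 156 mm above the counter; axes as the carton's, hinge line along y.
- flap_near_edge (a point): Middle of the near flap's free edge.
- flap_far_edge (a point): Middle of the far flap's free edge.
- clamp: White plastic C-shaped screw clamp, 0.3 kg, 80 x 48 x 138 mm, upright in the middle of the carton, jaws opening towards the shelf (roughly the carton's +y). Origin: on the vertical axis of its socket, level with its lowest point (foot of the screw knob, at x = 10 to 34 mm). x = the way the jaws open, z = up. The spine joining the jaws lies at x = -30 to -12 mm.
- clamp_throat (a point): Where the throat (inner face of the spine) meets the upper jaw's underside, at x = -12, y = 0, z = 74 mm of the clamp; axes as the clamp's. The lower jaw (z = 18 to 30 mm, to x = 48) carries a black screw pad (x = 9 to 35, up to z = 38 mm), so 36 mm are free below the upper jaw.
- clamp_tip (a point): Tip of the upper jaw's underside, at x = 50, y = 0, z = 74 mm of the clamp. The upper jaw is 14 mm thick (z = 74 to 88 mm).
- clamp_socket (a point): Centre of the top of the clamp's socket, the part to grip, at x = 0, y = 0, z = 138 mm of the clamp: a square white post 32 x 32 mm, sides along the clamp's x and y, rising 50 mm from the upper jaw; in the carton its top is about 10 mm below the rim. Axes as the clamp's.
- shelf: Wooden shelf on dark steel legs, fixed to the counter: 420 x 200 mm, board 22 mm thick, top 210 mm above the counter; its free end faces the carton. Origin: on the counter under the middle of that end; x = from the end along the shelf (the way to press), y = along the edge, z = up. Legs from 111 mm in, at y = +-80 mm; tubs from 148 mm in, to 295 mm above the counter; low rail along its +y side.
- edge: Black rubber trim on the shelf's free end, 200 mm long, the stiff face to press against (under 1 mm of give); it ends 2 mm below the shelf top. Its body frame is the shelf's. If the clamp's weight drags on the shelf top, rubbing of a few newtons adds to the push that the wrist feels before the throat touches.
- edge_mid (a point): Middle of the free end: on the outer face of the trim, at the height of the shelf top; axes as the shelf's (x into the shelf, along its length). With the clamp pressed home, clamp_throat lies here.
- mug: White mug, 80 mm across with a handle, 90 mm tall; origin under its centre. Leave alone.
- jar: Glass jar with brass lid, 72 mm across, 100 mm tall; origin under its centre. Leave alone.
- tumbler: Steel tumbler, 76 mm across, 95 mm tall; origin under its centre. Leave alone.
- bottle: Amber bottle, 68 mm across, 200 mm tall; origin under its centre. Leave alone.
Mind the look-alikes: they are no part of the job. What is meant by the carton is not green, and is the smaller of those in its own colour. Leave any blue look-alike of the clamp alone.

How it is judged:
By the outcome, as a careful person would: the job done as asked, in the order asked, and still so for the second after the job is handed in, while the arm keeps its last pose, push and grip.
It also fails if it takes over 67 s, if anything falls off the work surface, if the arm or the gripper's body presses on something with over 40 N, if the wrist force passes 120 N, or if a joint passes its speed limit or range.

## Robot

A 7-joint arm with a two-finger parallel gripper is mounted at the origin on the work surface. World frame = base frame: x ahead of the robot, y to its left, z up, the work surface at z = 0. Lengths are in m, angles in rad, forces in N, time in s.
With the tool pointing down it reaches from about 0.425 to 0.925 m from the base axis. Payload 6.8 kg.
Tool frame: the origin (TCP) lies at the very end of the fingers, on their centre line; the grasp point (between the pads) lies 19 mm behind it; z points along the fingers, y is the line along which they close (so a half turn about z gives the same grasp; the last joint's range is limited). The gripper opens to 85 mm and grips with 20 to 120 N. Pads are 22 mm wide; open, the fingers measure 114 mm over their backs; the gripper's body (76 mm by 85 mm) begins 54 mm behind the grasp point. The pads swing forward as they close: fully open they stand 13 mm farther back than shut.
Start: joints at [1.161, 0.477, 0.022, 1.555, -0.011, 1.109, -0.083], TCP at [0.201, -0.645, 0.231] pointing down, gripper open.
Joint ranges: [-2.96, 2.96], [-0.34, 2.1], [-1.41, 1.46], [0.24, 2.44], [-1.37, 4.51], [0.17, 1.92], [-2.96, 2.96]. Speed limits (rad/s): [2.39, 2.39, 3.14, 3.14, 3.14, 3.14, 3.14].

## Interface

Orientations are given as a unit quaternion [w, x, y, z].
In Python, from station import get_obs, read_camera, hand_in gives the robot as it stands.
- The arm moves only by the tool arm_command, never from a script. Its argument "commands" is one flat list of numbers, 7 for each row, row after row: the shift along the tool's x, y, z in m, then the turn, a rotation vector about the tool's x, y, z in degrees, then the opening, from 0 (shut) to 1 (fully open). In form: [tx, ty, tz, rx, ry, rz, fingers, tx, ty, tz, rx, ry, rz, fingers, ...]. A call has 1 to 8 rows; each row is the pose to reach, as a shift and turn from the pose commanded when the call began, along the tool's axes at that moment; what a row does not reach only later rows make up. A row lasts 1/10 s, in which the tool goes at most 50 mm and 8.59 degrees, less where a joint would pass 70% of its speed; a pose out of reach is approached as far as the arm can. A call with a gripper value outside its range is refused whole. The fingers move at their own pace and stop on an object; "force" is the grip in N (left out, the last holds). Time passes only in rows, so rows that repeat a pose let the fingers close. It gives the time, the measured TCP pose, the force, the opening and the grip force at its end, in the units of the state.
- get_obs(): the state, without advancing time (a new reading comes with each control period).
- read_camera(name): name is "scene" or "top"; returns a dict with "img" (400x640x3 uint8, red, green, blue), "camera_matrix" (3x3 intrinsics, pixels), "pose" (4x4, takes a point from camera to world coordinates). Camera axes: x right, y down, z forward; pixel columns grow to the right and rows downward; lengths in m; the calibration is good to about 2 mm. A picture is of the moment at which its call begins. There is no depth.
- hand_in(): hands the job in; it is judged then, once.
The state is a dict: "t": time; "q": joint angles; "joint_vel": joint speeds; "joint_torque": joint torques, N m; "eef_pos": TCP position; "tool_rot": TCP orientation; "contact_force": force on the tool from outside, world axes, zero at the start; "torque": the same for the moment, N m; "gripper_width": opening from 0.0 (shut) to 1.0 (fully open); "grasp_force": force on a finger pad.
Only numpy, scipy, OpenCV 4.12 (cv2) and the standard library are available. Lean on these libraries where they do the work, as an engineer would, in place of code of your own. Each camera call takes 0.05 s, during which the arm holds its last target. There are 200 camera calls.

## Working session

There is one attempt and no reset: what is moved stays moved. The work goes in short steps, Python scripts to look and compute and a tool call to move; the robot and the scene stay as the last step left them, time stands still between calls to the robot, and variables do not carry over. Pictures are saved under pics/ and viewed, at most 10 in all, crops included, and the job is handed in when it is done.

Besides the shell and the picture viewer there is one more tool, called after "Request:" by a JSON object that holds its "fn" and its "kwargs". arm_command: Moves the arm, as the interface text tells. Its arguments: {"type":"object","properties":{"commands":{"type":"array","items":{"type":"number"}},"force":{"type":"number"}},"required":["commands"]}

```bash
mkdir -p pics; ls; cat > h.py <<'E'
import numpy as np,cv2
from station import get_obs,read_camera,hand_in
from scipy.spatial.transform import Rotation as R
def snap(name,fn):
    c=read_camera(name);cv2.imwrite('pics/'+fn+'.png',c['img'][:,:,::-1]);np.savez('pics/'+fn,**c);return c
def ray(c,u,v,z):
    K,P=np.array(c['camera_matrix']),np.array(c['pose'])
    d=P[:3,:3]@np.linalg.solve(K,[u,v,1]);o=P[:3,3];return o+d*(z-o[2])/d[2]
def proj(c,p):
    K,P=np.array(c['camera_matrix']),np.array(c['pose'])
    q=K@(P[:3,:3].T@(np.array(p)-P[:3,3]));return q[:2]/q[2]
def state():
    o=get_obs();return o,np.array(o['eef_pos']),R.from_quat(np.array(o['tool_rot'])[[1,2,3,0]])
E
python3 - <<'E'
from h import *
for n in('scene','top'):
    c=snap(n,n+'0');print(n,np.round(c['pose'],3).tolist(),c['camera_matrix'].tolist())
o,p,r=state();print(o,r.as_matrix().round(3))
E
```

```text
pics
scene [[-0.835, 0.451, -0.317, 0.884], [0.551, 0.679, -0.486, 0.334], [-0.004, -0.58, -0.815, 1.143], [0.0, 0.0, 0.0, 1.0]] [[383.91847751938775, 0.0, 316.74988909848054], [0.0, 383.91847751938775, 203.44287876443752], [0.0, 0.0, 1.0]]
top [[-0.0, -0.997, 0.076, 0.407], [-1.0, 0.001, 0.006, -0.251], [-0.006, -0.076, -0.997, 1.411], [0.0, 0.0, 0.0, 1.0]] [[406.37444479936346, 0.0, 313.18560255545134], [0.0, 406.37444479936346, 201.1639414128096], [0.0, 0.0, 1.0]]
{'t': 0.1, 'q': array([ 1.16088548,  0.47770661,  0.02230046,  1.55631692, -0.01148899,
        1.10932845, -0.08310394]), 'joint_vel': array([-8.66525024e-04, -1.16244466e-03,  1.40294855e-03, -2.40685117e-03,
       -8.86225303e-05,  6.52153316e-04, -8.92984584e-04]), 'joint_torque': array([ 4.60111347e-03, -5.97765970e+01,  1.61358599e+00, -2.81954455e+01,
        1.28167245e-02,  5.05425705e-03,  8.95943288e-06]), 'eef_pos': array([ 0.20049963, -0.64398399,  0.23044446]), 'tool_rot': array([-7.96668398e-04,  9.88630614e-01,  1.50362371e-01, -1.76047731e-04]), 'contact_force': array([-0.3840918 ,  0.62577606, -0.28685732]), 'torque': array([0.02536264, 0.00954879, 0.0740277 ]), 'grasp_force': 0.0, 'gripper_width': 1.0025420142965409} [[ 0.955  0.297 -0.001]
 [ 0.297 -0.955  0.002]
 [-0.    -0.002 -1.   ]]
```

View pics/scene0.png

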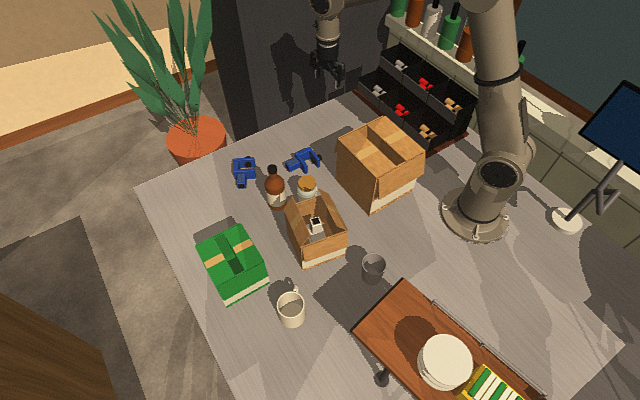

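View pics/top0.png

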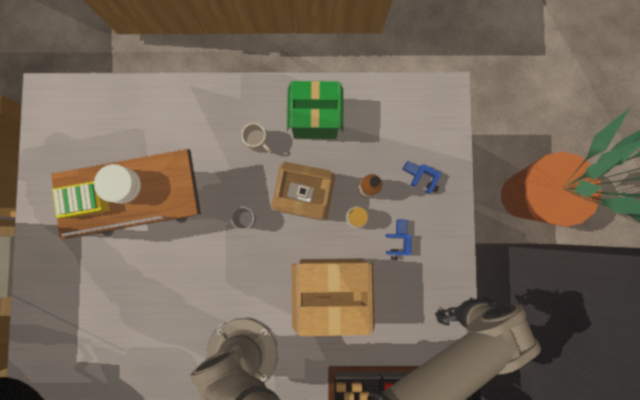

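The right carton is the small brown one (top image about (303,190)), holding the white clamp. The shelf's free end runs from about (188,151) to (197,215). I'll enlarge both.

```bash
python3 - <<'E'
import cv2,numpy as np
a=cv2.imread('pics/top0.png');b=cv2.imread('pics/scene0.png')
A=cv2.resize(a[140:230,180:340],None,fx=5,fy=5,interpolation=cv2.INTER_CUBIC)[:,:]
B=cv2.resize(b[180:280,270:370],None,fx=5,fy=5,interpolation=cv2.INTER_CUBIC)
cv2.imwrite('pics/a.png',A);cv2.imwrite('pics/b.png',B)
E
```

```text
(no output)
```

View pics/a.png

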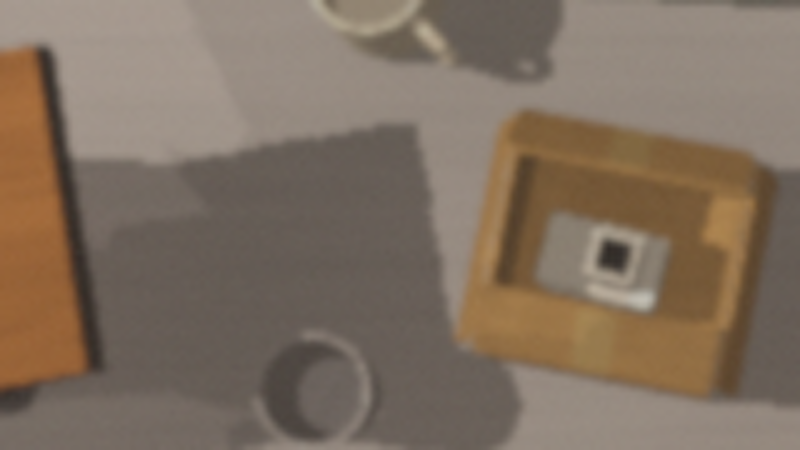

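View pics/b.png

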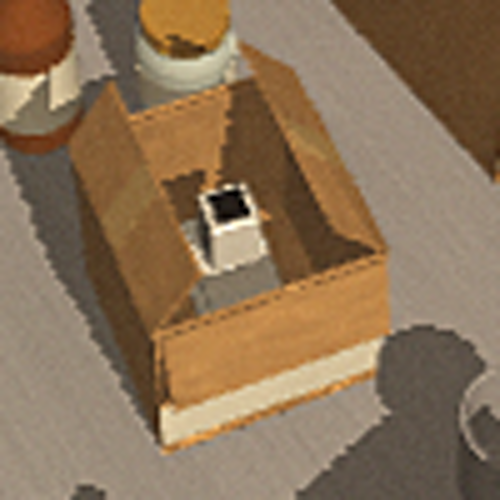

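Top crop: the socket top is centred at about (613,257), the rim corners are at (463,340) and (715,395), and the shelf edge runs (45,48)–(97,370). Scene crop: rim corners are at (160,335) and (388,255), and the socket top is at (228,203). Both flaps are ajar.

```bash
cat > m.py <<'E'
from h import *
T=np.load('pics/top0.npz');S=np.load('pics/scene0.npz')
t=lambda x,y,z:ray(T,180+x/5,140+y/5,z)
s=lambda x,y,z:ray(S,270+x/5,180+y/5,z)
ang=lambda a,b:np.degrees(np.arctan2((b-a)[1],(b-a)[0]))
f=lambda *a:print(*[np.round(x,4) if not isinstance(x,str) else x for x in a])
E
python3 - <<'E'
from m import *
f('sock',t(613,257,.146),s(228,203,.146))
a,b=t(463,340,.156),t(715,395,.156);f('near hinge top',a,b,np.linalg.norm(a-b),ang(b,a))
a2,b2=t(512,112,.156),t(765,170,.156);f('far',a2,b2)
c,d=s(160,335,.156),s(388,255,.156);f('scene +x+y, -x+y',c,d,np.linalg.norm(c-d),ang(d,c))
f('near edge',t(490,285,.206),t(730,325,.206),'far edge',t(515,150,.206),t(710,195,.206))
e1,e2=t(47,48,.21),t(99,371,.21);f('shelf',e1,e2,(e1+e2)/2,np.linalg.norm(e1-e2),ang(e2,e1))
T2=T['img'][140:230,180:340]; 
# white socket segmentation
for C,n,fx in((T,'T',(295,185,315,205)),(S,'S',(300,208,330,240))):
    x0,y0,x1,y1=fx;g=cv2.cvtColor(C['img'][y0:y1,x0:x1],cv2.COLOR_RGB2GRAY)
    print(n);print(g if n=='T' else '')
E
```

```text
sock [ 0.5332 -0.2101  0.146 ] [ 0.5355 -0.2089  0.146 ]
near hinge top [ 0.4807 -0.1176  0.156 ] [ 0.4466 -0.2735  0.156 ] 0.1596 77.666
far [ 0.6232 -0.1472  0.156 ] [ 0.5866 -0.3049  0.156 ]
scene +x+y, -x+y [ 0.6225 -0.1488  0.156 ] [ 0.4794 -0.1193  0.156 ] 0.1462 -11.629
near edge [ 0.5105 -0.1388  0.206 ] [ 0.4866 -0.2816  0.206 ] far edge [ 0.5916 -0.1533  0.206 ] [ 0.5644 -0.2699  0.206 ]
shelf [0.653  0.1275 0.21  ] [0.4592 0.0922 0.21  ] [0.5561 0.1099 0.21  ] 0.197 10.3246
T
[[127 127 127 136 145 146 145 136 125 121 116 108 102  99  97  97  96  94
   95  94]
 [128 129 134 150 163 157 152 149 148 147 141 133 127 121 112 102  98  98
   97  95]
 [128 129 134 152 161 142 128 135 144 147 149 151 153 144 127 114 111 112
  108  98]
 [129 130 137 152 151 112  79  86  98 112 129 147 157 148 131 124 124 124
  117 101]
 [129 131 144 156 143  92  53  52  57  66  90 128 148 136 125 125 128 126
  115  99]
 [130 134 150 157 131  78  49  48  47  54  81 128 147 131 122 126 128 122
  109  97]
 [128 134 153 156 117  68  49  50  49  57  87 131 145 125 122 127 126 118
  102  93]
 [130 140 156
[... 394 characters left out ...]
15  98
   91  92]
 [125 130 150 168 167 159 150 145 142 142 136 129 129 134 137 130 113  97
   93  92]
 [116 124 141 161 169 171 170 168 163 160 155 155 158 162 160 145 114  96
   93  93]
 [112 113 121 135 148 156 161 166 169 172 175 180 183 185 182 159 116  95
   94  95]
 [115 112 113 118 123 127 132 140 150 158 164 173 180 184 176 150 109  96
   95  96]
 [124 125 125 123 121 116 115 119 123 124 130 141 154 161 153 126 102  97
   94  95]
 [130 132 132 131 129 125 120 118 115 112 111 114 118 121 118 106  99  97
   98  96]
 [130 135 136 134 132 129 126 120 118 114 114 112 110 109 108 106 105 105
  102 102]
 [133 134 133 132 130 127 125 123 118 115 113 113 112 113 112 111 111 112
  110 111]]
S
```

```bash
cat >> h.py <<'E'
def goto(xyz,yaw):
    """tool shift (m) and turn (deg) to bring TCP to xyz, tool pointing down with tool y at yaw (deg)"""
    o,p,r=state();y=np.array([np.cos(np.radians(yaw)),np.sin(np.radians(yaw)),0]);z=np.array([0,0,-1.])
    g=R.from_matrix(np.c_[np.cross(y,z),y,z])
    print(xyz,'->',np.round(r.inv().apply(np.array(xyz)-p),4),np.round((r.inv()*g).as_rotvec(degrees=True),2))
E
python3 -c "
from h import *
goto([.45,-.32,.30],-101.7)
goto([.535,-.2085,.30],-101.7)"
```

```text
[0.45, -0.32, 0.3] -> [ 0.3345 -0.2353 -0.0692] [-0.09  0.03 29.  ]
[0.535, -0.2085, 0.3] -> [ 0.4488 -0.3165 -0.0691] [-0.09  0.03 29.  ]
```

Request:
{"fn": "arm_command", "kwargs": {"commands": [0.01, -0.01, -0.045, 0, 0, 5, 0, 0.05, -0.035, -0.069, 0, 0, 10, 0, 0.09, -0.063, -0.069, 0, 0, 15, 0, 0.13, -0.091, -0.069, 0, 0, 20, 0, 0.17, -0.12, -0.069, 0, 0, 25, 0, 0.21, -0.148, -0.069, 0, 0, 29, 0, 0.25, -0.176, -0.069, 0, 0, 29, 0, 0.29, -0.204, -0.069, 0, 0, 29, 0]}}

```text
t: 0.9
eef_pos: [0.4176, -0.3616, 0.3001]
tool_rot: [-0.0, 0.995, -0.102, -0.0]
contact_force: [1.0, -0.7, -0.4]
gripper_width: 0.004
grasp_force: 0.0
```

```bash
python3 -c "
from h import *
o,p,r=state();print(o['t'],p,r.as_matrix().round(3)[:,1],o['gripper_width'])
goto([.535,-.2085,.30],-101.7)
goto([.535,-.2085,.178],-101.7)"
```

```text
0.9 [ 0.41759125 -0.3616066   0.30012473] [-0.203 -0.979 -0.   ] 0.004407251023326871
[0.535, -0.2085, 0.3] -> [ 8.390e-02 -1.738e-01  1.000e-04] [-0.    0.02 -0.01]
[0.535, -0.2085, 0.178] -> [ 0.0839 -0.1738  0.1221] [-0.    0.02 -0.01]
```

Request:
{"fn": "arm_command", "kwargs": {"commands": [0.021, -0.043, 0, 0, 0, 0, 0, 0.042, -0.087, 0, 0, 0, 0, 0, 0.063, -0.13, 0, 0, 0, 0, 0, 0.084, -0.174, 0, 0, 0, 0, 0, 0.084, -0.174, 0.04, 0, 0, 0, 0, 0.084, -0.174, 0.08, 0, 0, 0, 0, 0.084, -0.174, 0.122, 0, 0, 0, 0, 0.084, -0.174, 0.122, 0, 0, 0, 0]}}

```text
t: 1.7
eef_pos: [0.5302, -0.2088, 0.1727]
tool_rot: [-0.001, 0.995, -0.102, -0.006]
contact_force: [-0.9, 0.3, -0.5]
gripper_width: 0.003
grasp_force: 0.0
```

Request:
{"fn": "arm_command", "kwargs": {"commands": [-0.012, 0, 0, 0, 0, 0, 0, -0.024, 0, 0, 0, 0, 0, 0, -0.036, 0, 0, 0, 0, 0, 0, -0.048, 0, 0, 0, 0, 0, 0, -0.06, 0, 0, 0, 0, 0, 0, -0.072, 0, 0, 0, 0, 0, 0, -0.084, 0, 0, 0, 0, 0, 0, -0.09, 0, 0, 0, 0, 0, 0]}}

```text
t: 2.5
eef_pos: [0.4448, -0.1917, 0.1783]
tool_rot: [0.0, 0.995, -0.102, -0.0]
contact_force: [0.6, -0.0, -0.3]
gripper_width: -0.0
grasp_force: 0.4
```

Request:
{"fn": "arm_command", "kwargs": {"commands": [0.035, 0, 0, 0, 0, 0, 0, 0.08, 0, 0, 0, 0, 0, 0, 0.108, 0, 0, 0, 0, 0, 0, 0.12, 0, 0, 0, 0, 0, 0, 0.135, 0, 0, 0, 0, 0, 0, 0.15, 0, 0, 0, 0, 0, 0, 0.165, 0, 0, 0, 0, 0, 0, 0.178, 0, 0, 0, 0, 0, 0]}}

```text
t: 3.3
eef_pos: [0.6191, -0.2279, 0.1774]
tool_rot: [-0.0, 0.995, -0.102, -0.002]
contact_force: [-1.6, 0.7, -0.1]
gripper_width: -0.003
grasp_force: 0.6
```

Request:
{"fn": "arm_command", "kwargs": {"commands": [0.002, 0, 0, 0, 0, 0, 0, -0.03, 0, -0.03, 0, 0, 0, 0.3, -0.065, 0, -0.06, 0, 0, 0, 0.6, -0.1, 0, -0.09, 0, 0, 0, 0.7, -0.14, 0, -0.1, 0, 0, 0, 0.7, -0.18, 0, -0.1, 0, 0, 0, 0.7, -0.22, 0, -0.1, 0, 0, 0, 0.7]}}

```text
t: 4.0
eef_pos: [0.4027, -0.1829, 0.2784]
tool_rot: [0.0, 0.995, -0.102, 0.0]
contact_force: [-0.9, -0.7, 0.5]
gripper_width: 0.702
grasp_force: 0.0
```

```bash
python3 - <<'E'
from h import *
a=snap('top','top1')['img'][:,:,::-1];b=snap('scene','scene1')['img'][:,:,::-1]
A=cv2.resize(a[140:230,240:340],(500,450),interpolation=cv2.INTER_CUBIC)
B=cv2.resize(b[180:270,270:330],(300,450),interpolation=cv2.INTER_CUBIC)
cv2.imwrite('pics/c.png',np.hstack([A,B]))
E
```

```text
(no output)
```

View pics/c.png

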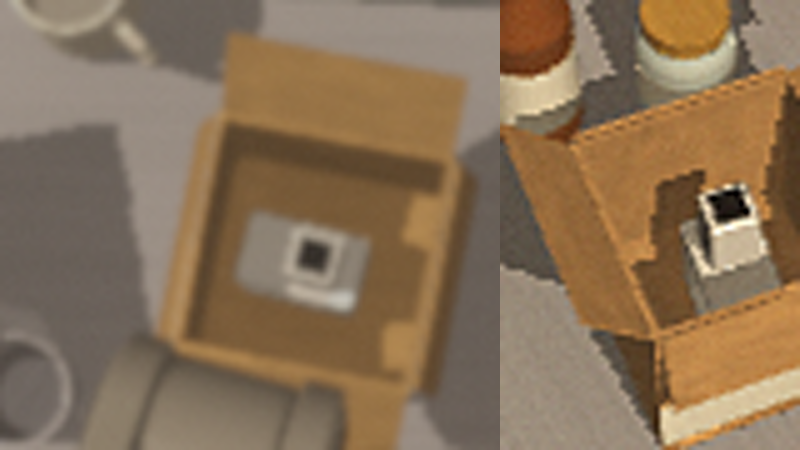

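Both flaps are folded well back. The socket top is at crop (315,256), which is px (303,191.2), and its sides are tilted about 11–12°, matching the tool yaw. Next I approach and grasp it.

```bash
python3 -c "
from h import *
T=np.load('pics/top1.npz');S=np.load('pics/scene1.npz')
print(ray(T,303,191.2,.146),ray(S,270+228/5,180+204/5,.146))
goto([.535,-.210,.2784],-101.7)
goto([.535,-.210,.107],-101.7)"
```

```text
[ 0.5338752  -0.21132445  0.146     ] [ 0.53593343 -0.2083077   0.146     ]
[0.535, -0.21, 0.2784] -> [ 0.1385 -0.0012 -0.0011] [ 0.05  0.2  -0.13]
[0.535, -0.21, 0.107] -> [ 0.1391 -0.0013  0.1703] [ 0.05  0.2  -0.13]
```

Request:
{"fn": "arm_command", "kwargs": {"commands": [0.045, 0, 0, 0, 0, 0, 0.7, 0.09, 0, 0, 0, 0, 0, 0.7, 0.139, 0, 0, 0, 0, 0, 0.7, 0.139, -0.001, 0.04, 0, 0, 0, 0.7, 0.139, -0.001, 0.08, 0, 0, 0, 0.7, 0.139, -0.001, 0.115, 0, 0, 0, 0.7, 0.139, -0.001, 0.145, 0, 0, 0, 0.7, 0.139, -0.001, 0.17, 0, 0, 0, 0.7]}}

```text
t: 4.9
eef_pos: [0.5405, -0.2103, 0.1062]
tool_rot: [-0.0, 0.995, -0.102, -0.001]
contact_force: [0.4, -0.3, 0.6]
gripper_width: 0.701
grasp_force: 0.0
```

Request:
{"fn": "arm_command", "kwargs": {"commands": [0, 0, 0, 0, 0, 0, 0.7, 0, 0, 0, 0, 0, 0, 0.45, 0, 0, 0, 0, 0, 0, 0.2, 0, 0, 0, 0, 0, 0, 0.2, 0, 0, 0, 0, 0, 0, 0.2, 0, 0, 0, 0, 0, 0, 0.2], "force": 80}}

```text
t: 5.5
eef_pos: [0.5429, -0.2108, 0.1101]
tool_rot: [0.0, 0.995, -0.102, 0.002]
contact_force: [-0.5, 1.6, 7.1]
gripper_width: 0.365
grasp_force: 79.7
```

The grip closed about 8 mm off-centre, with a slight upward contact force. I'll regrip centred and a little higher.

```bash
python3 -c "
from h import *
o,p,r=state();print(p,o['contact_force'])
goto([.535,-.210,.113],-101.7)"
```

```text
[ 0.54287876 -0.21079616  0.1101121 ] [-0.50525386  1.59883544  7.05263917]
[0.535, -0.21, 0.113] -> [-0.0079  0.0008 -0.0029] [ 0.01 -0.19  0.  ]
```

Request:
{"fn": "arm_command", "kwargs": {"commands": [0, 0, 0, 0, 0, 0, 0.7, 0, 0, 0, 0, 0, 0, 0.7, 0, 0, 0, 0, 0, 0, 0.7, -0.008, 0, -0.005, 0, 0, 0, 0.7, -0.008, 0, -0.005, 0, 0, 0, 0.7, -0.008, 0, -0.005, 0, 0, 0, 0.7, -0.008, 0, -0.005, 0, 0, 0, 0.7]}}

```text
t: 6.2
eef_pos: [0.5337, -0.209, 0.1134]
tool_rot: [0.0, 0.995, -0.102, 0.0]
contact_force: [-0.1, 0.2, -0.1]
gripper_width: 0.697
grasp_force: 0.0
```

Request:
{"fn": "arm_command", "kwargs": {"commands": [0, 0, 0, 0, 0, 0, 0.6, 0, 0, 0, 0, 0, 0, 0.45, 0, 0, 0, 0, 0, 0, 0.25, 0, 0, 0, 0, 0, 0, 0.2, 0, 0, 0, 0, 0, 0, 0.2, 0, 0, 0, 0, 0, 0, 0.2, 0, 0, 0, 0, 0, 0, 0.2], "force": 80}}

```text
t: 6.9
eef_pos: [0.5339, -0.2088, 0.1135]
tool_rot: [-0.0, 0.995, -0.102, 0.0]
contact_force: [-0.6, 1.6, 4.3]
gripper_width: 0.365
grasp_force: 78.2
```

Request:
{"fn": "arm_command", "kwargs": {"commands": [0, 0, -0.015, 0, 0, 0, 0.2, 0, 0, -0.035, 0, 0, 0, 0.2, 0, 0, -0.06, 0, 0, 0, 0.2, 0, 0, -0.09, 0, 0, 0, 0.2, 0, 0, -0.12, 0, 0, 0, 0.2, 0, 0, -0.15, 0, 0, 0, 0.2, 0, 0, -0.175, 0, 0, 0, 0.2, 0, 0, -0.175, 0, 0, 0, 0.2]}}

```text
t: 7.7
eef_pos: [0.5352, -0.2098, 0.2925]
tool_rot: [0.001, 0.995, -0.102, 0.003]
contact_force: [0.6, -0.6, -3.5]
gripper_width: 0.364
grasp_force: 78.4
```

```bash
python3 -c "
from h import *
o,p,r=state();print(p,o['contact_force'],o['grasp_force'])
goto([.569,.038,.288],-79.7)"
```

```text
[ 0.53522059 -0.2098437   0.29252541] [ 0.62780724 -0.55215568 -3.47525895] 78.37929068366066
[0.569, 0.038, 0.288] -> [-0.0174 -0.2495  0.0042] [  0.13  -0.37 -22.04]
```

Request:
{"fn": "arm_command", "kwargs": {"commands": [-0.002, -0.03, 0, 0, 0, -3, 0.2, -0.004, -0.065, 0, 0, 0, -7, 0.2, -0.007, -0.1, 0, 0, 0, -11, 0.2, -0.01, -0.14, 0, 0, 0, -15, 0.2, -0.013, -0.18, 0, 0, 0, -18, 0.2, -0.015, -0.215, 0, 0, 0, -22, 0.2, -0.0165, -0.24, 0, 0, 0, -22, 0.2, -0.0165, -0.25, 0, 0, 0, -22, 0.2]}}

```text
t: 8.5
eef_pos: [0.5673, 0.0423, 0.2871]
tool_rot: [-0.001, 0.996, 0.092, -0.001]
contact_force: [0.3, 0.5, -3.2]
gripper_width: 0.366
grasp_force: 78.4
```

Request:
{"fn": "arm_command", "kwargs": {"commands": [0, 0, 0.01, 0, 0, 0, 0.2, 0, 0, 0.025, 0, 0, 0, 0.2, 0, 0, 0.035, 0, 0, 0, 0.2, 0, 0, 0.035, 0, 0, 0, 0.2, 0, 0, 0.035, 0, 0, 0, 0.2]}}

```text
t: 9.0
eef_pos: [0.5681, 0.0379, 0.253]
tool_rot: [0.0, 0.996, 0.089, -0.0]
contact_force: [-0.4, -0.3, -2.0]
gripper_width: 0.366
grasp_force: 78.3
```

```bash
python3 - <<'E'
from h import *
o,p,r=state();print(p,r.as_matrix().round(4).tolist(),o['contact_force'])
a=snap('top','top2')['img'][:,:,::-1];b=snap('scene','scene2')['img'][:,:,::-1]
A=cv2.resize(a[145:225,180:260],(400,400),interpolation=cv2.INTER_CUBIC)
B=cv2.resize(b[260:360,330:430],(400,400),interpolation=cv2.INTER_CUBIC)
cv2.imwrite('pics/d.png',np.hstack([A,B]))
E
```

```text
[0.5681462  0.0379438  0.25297598] [[0.9842, 0.1771, -0.0007], [0.1771, -0.9842, -0.0005], [-0.0008, 0.0003, -1.0]] [-0.43094541 -0.31550799 -1.95786887]
```

View pics/d.png

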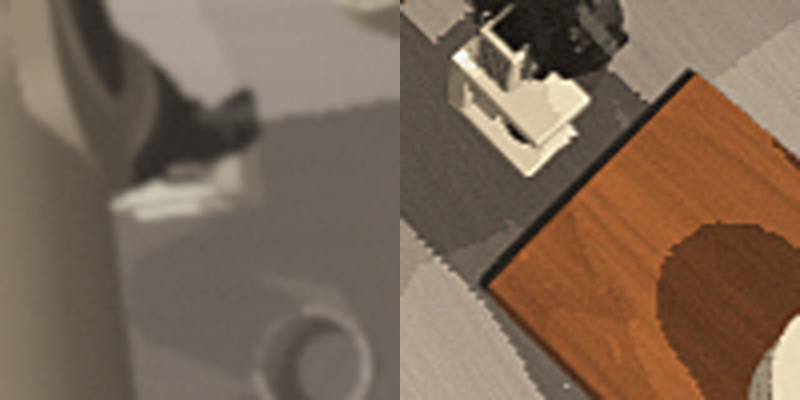

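```bash
python3 - <<'E'
from m import *
S=np.load('pics/scene2.npz');s=lambda x,y,z:ray(S,330+(x-400)/4,260+y/4,z)
e1,e2=s(687,71,.209),s(483,282,.209);f('edge scene',e1,e2,(e1+e2)/2,np.linalg.norm(e1-e2),ang(e1,e2),ang(e2,e1))
a,b=s(592,97,.2355),s(538,141,.2355);f('tip',a,b,(a+b)/2,np.linalg.norm(a-b),ang(a,b))
d=np.array([-.177,.984,0]);p=np.array([.5681,.0379,.2355]);y=np.array([.984,.177,0])
q=p+.05*d
for w in(-.024,.024): f('pred tip px',(proj(S,q+w*y)-[330,260])*4+[400,0])
for w in(-.1,.1): f('pred edge',(proj(S,np.array([.5561,.1099,.21])+w*y)-[330,260])*4+[400,0])
E
```

```text
edge scene [0.4672 0.0994 0.209 ] [0.6604 0.1364 0.209 ] [0.5638 0.1179 0.209 ] 0.1967 10.8625 -169.1375
tip [0.5406 0.0865 0.2355] [0.5867 0.0908 0.2355] [0.5637 0.0887 0.2355] 0.0464 5.3774
pred tip px [594.5191  88.4761]
pred tip px [543.4789 138.3732]
pred edge [691.1207  54.5592]
pred edge [482.2337 263.9228]
```

```bash
python3 - <<'E'
from m import *
S=np.load('pics/scene2.npz')
d=np.array([-.179,.984,0]);y=np.array([.984,.179,0]);E=np.array([.556,.11,.209])
for n,C in(('top',T),('scene',S)):
  for w in(-.08,-.05,.0,.05,.08):
    k=np.arange(-.012,.024,.002);q=np.array([proj(C,E+w*y+a*d) for a in k],np.float32)
    v=cv2.remap(C['img'],q[:,:1],q[:,1:],cv2.INTER_LINEAR)[:,0,:]
    print(n,w,'R',v[:,0].tolist(),'B',v[:,2].tolist())
E
```

```text
top -0.08 R [103, 103, 102, 98, 87, 74, 63, 57, 65, 81, 107, 128, 143, 148, 150, 151, 151, 151] B [86, 86, 84, 81, 71, 60, 49, 42, 41, 42, 45, 50, 55, 57, 56, 55, 56, 56]
top -0.05 R [103, 103, 103, 99, 90, 76, 63, 58, 61, 82, 106, 131, 142, 147, 149, 148, 148, 149] B [86, 86, 85, 82, 73, 61, 48, 42, 41, 42, 46, 52, 54, 55, 55, 54, 54, 55]
top 0.0 R [116, 115, 114, 109, 101, 83, 69, 58, 67, 86, 112, 135, 150, 159, 161, 162, 163, 163] B [98, 97, 95, 90, 83, 67, 53, 42, 43, 45, 48, 52, 56, 60, 60, 59, 60, 60]
top 0.05 R [162, 161, 159, 155, 137, 113, 85, 69, 68, 83, 111, 134, 150, 156, 158, 158, 158, 158] B [140, 139, 137, 132, 117, 95, 70, 54, 45, 44, 48, 52, 56, 59, 60, 59, 58, 58]
top 0.08 R [163, 163, 163, 157, 143, 120, 90, 67, 64, 84, 111, 139, 153, 160, 160, 159, 159, 158] B [141, 141, 141, 135, 123, 100, 74, 53, 44, 46, 49, 54, 58, 59, 59, 59, 59, 58]
scene -0.08 R [153, 154, 153, 153, 153, 157, 163, 129, 60, 28, 59, 146, 158, 155, 155, 156, 153, 150] B [119, 119, 121, 120, 121, 123, 129, 101, 43, 19, 24, 42, 48, 47, 50, 51, 49, 46]
scene -0.05 R [90, 86, 90, 85, 87, 87, 89, 72, 47, 35, 56, 131, 149, 145, 145, 148, 148, 146] B [71, 69, 71, 65, 65, 67, 70, 55, 34, 25, 25, 41, 44, 42, 43, 46, 46, 45]
scene 0.0 R [85, 88, 90, 92, 92, 92, 95, 72, 36, 35, 69, 154, 171, 167, 169, 172, 171, 171] B [65, 67, 69, 72, 70, 71, 72, 55, 30, 27, 31, 48, 53, 53, 53, 53, 52, 53]
scene 0.05 R [87, 87, 91, 86, 85, 92, 91, 68, 38, 31, 64, 127, 150, 144, 141, 141, 141, 143] B [65, 67, 69, 67, 65, 69, 69, 50, 28, 24, 28, 38, 46, 41, 42, 45, 43, 45]
scene 0.08 R [87, 94, 111, 110, 110, 110, 108, 75, 42, 32, 70, 136, 169, 156, 146, 145, 145, 147] B [67, 71, 87, 86, 86, 88, 84, 57, 31, 29, 31, 42, 51, 48, 45, 43, 46, 46]
```

```bash
python3 - <<'E'
from m import *
S=np.load('pics/scene2.npz')
d=np.array([-.179,.984,0]);y=np.array([.984,.179,0]);E=np.array([.556,.11,.21])
for n,C in(('top',T),('scene',S)):
  for sg in(-1,1):
    k=np.arange(.086,.116,.002);q=np.array([proj(C,E+sg*w*y+.025*d) for w in k],np.float32)
    v=cv2.remap(C['img'],q[:,:1],q[:,1:],cv2.INTER_LINEAR)[:,0,:].astype(int)
    print(n,sg,(v[:,0]-v[:,2]).tolist())
# clamp jaw tip front in scene: profile along d at jaw top
p=np.array([.5681,.0379,.2355]);d=np.array([-.177,.984,0]);y=np.array([.984,.177,0])
print('clamp y sides')
for a in(.03,.04):
  for sg in (-1,1):
    k=np.arange(.014,.036,.002);q=np.array([proj(S,p+sg*w*y+a*d) for w in k],np.float32)
    print(a,sg,cv2.remap(S['img'],q[:,:1],q[:,1:],cv2.INTER_LINEAR)[:,0,1].tolist())
print('tip')
for w in(-.015,0,.015):
    k=np.arange(.036,.066,.002);q=np.array([proj(S,p+w*y+a*d) for a in k],np.float32)
    print(w,cv2.remap(S['img'],q[:,:1],q[:,1:],cv2.INTER_LINEAR)[:,0,1].tolist())
E
```

```text
top -1 [96, 96, 96, 89, 76, 57, 38, 24, 20, 18, 17, 18, 18, 18, 18, 18]
top 1 [98, 98, 96, 95, 94, 94, 93, 85, 73, 51, 35, 26, 23, 22, 23, 23]
scene -1 [105, 107, 115, 93, 45, 29, 34, 37, 36, 35, 36, 38, 36, 36, 35, 35]
scene 1 [100, 99, 97, 91, 91, 89, 91, 92, 94, 95, 78, 52, 45, 31, 21, 23]
clamp y sides
0.03 -1 [148, 59, 26, 21, 28, 29, 31, 31, 31, 34, 32]
0.03 1 [196, 196, 196, 193, 196, 199, 199, 179, 123, 67, 49]
0.04 -1 [225, 211, 147, 83, 59, 68, 71, 66, 69, 50, 36]
0.04 1 [197, 195, 196, 197, 199, 199, 199, 186, 135, 75, 54]
tip
-0.015 [230, 229, 224, 231, 223, 231, 239, 219, 145, 90, 75, 80, 80, 78, 81, 80]
0 [219, 217, 217, 218, 217, 218, 229, 213, 145, 86, 70, 75, 78, 80, 80, 78]
0.015 [197, 197, 196, 194, 195, 195, 211, 201, 203, 218, 222, 234, 206, 102, 68, 77]
```

Request:
{"fn": "arm_command", "kwargs": {"commands": [0.003, 0, 0.005, 0, 0, 0, 0.2, 0.003, -0.01, 0.005, 0, 0, 0, 0.2, 0.003, -0.022, 0.005, 0, 0, 0, 0.2, 0.003, -0.034, 0.005, 0, 0, 0, 0.2, 0.003, -0.046, 0.005, 0, 0, 0, 0.2, 0.003, -0.058, 0.005, 0, 0, 0, 0.2, 0.003, -0.068, 0.005, 0, 0, 0, 0.2, 0.003, -0.07, 0.005, 0, 0, 0, 0.2]}}

```text
t: 9.9
eef_pos: [0.5583, 0.1107, 0.2484]
tool_rot: [-0.0, 0.996, 0.091, 0.0]
contact_force: [-0.4, 0.2, -2.6]
gripper_width: 0.363
grasp_force: 78.4
```

Request:
{"fn": "arm_command", "kwargs": {"commands": [0, 0, 0, 0, 0, 0, 0.2, 0, 0, 0, 0, 0, 0, 0.2, 0, 0, 0, 0, 0, 0, 0.2]}}

```text
t: 10.2
eef_pos: [0.5589, 0.1077, 0.2482]
tool_rot: [0.0, 0.996, 0.089, -0.0]
contact_force: [-0.1, -0.1, -3.2]
gripper_width: 0.367
grasp_force: 78.4
```

```bash
python3 - <<'E'
from h import *
o,p,r=state();print(p,r.as_matrix().round(4).tolist(),o['contact_force'],o['torque'])
a=snap('top','top3')['img'][:,:,::-1];b=snap('scene','scene3')['img'][:,:,::-1]
B=cv2.resize(b[260:350,330:430],(800,720),interpolation=cv2.INTER_CUBIC)[:600]
cv2.imwrite('pics/e.png',B)
E
```

```text
[0.55888235 0.10766934 0.2482414 ] [[0.9841, 0.1774, -0.0001], [0.1774, -0.9841, -0.0004], [-0.0001, 0.0004, -1.0]] [-0.07325751 -0.06523617 -3.17520836] [-0.00726093  0.04883908  0.01476535]
```

View pics/e.png

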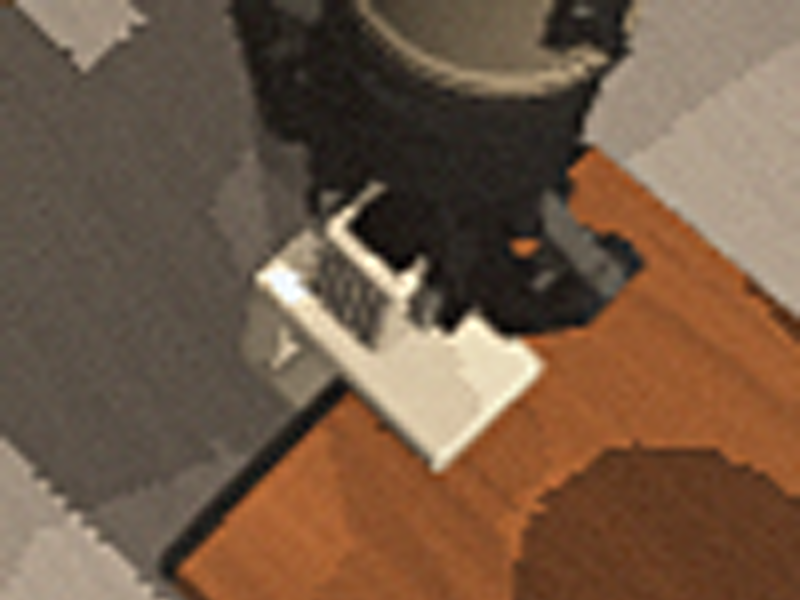

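Picture: the upper jaw is over the shelf top, with its tip corners at (437,468) and (545,370), and the lower jaw is beneath. The edge runs (165,560)–(590,150). I'll check the centring numerically.

```bash
python3 - <<'E'
from m import *
S=np.load('pics/scene3.npz');s=lambda x,y,z:ray(S,330+x/8-.44,260+y/8-.44,z)
a,b=s(545,368,.2307),s(437,464,.2307);e1,e2=s(592,147,.21),s(167,570,.21)
y=np.array([.984,.179,0]);d=np.array([-.179,.984,0]);m=(e1+e2)/2
f('tip',a,b,'w',np.linalg.norm(a-b),'edge len',np.linalg.norm(e1-e2),'yaw',ang(a,b),ang(e1,e2))
f('lat',((a+b)/2-m)@y,'adv',((a+b)/2-m)@d)
E
```

```text
tip [0.5336 0.1555 0.2307] [0.5801 0.1605 0.2307] w 0.0468 edge len 0.2005 yaw 6.0755 9.8148
lat 0.0009 adv 0.0387
```

```bash
python3 - <<'E'
from m import *
d=np.array([-.1774,.984,0]);y=np.array([.984,.1774,0])
for n,p in(('scene2',[.5681,.0379,.2355]),('scene3',[.5589,.1077,.2305])):
  S=np.load('pics/%s.npz'%n);P=[]
  for a in np.arange(-.022,.045,.004):
    k=np.arange(.012,.045,.0005);q=np.array([proj(S,np.array(p)+w*y+a*d) for w in k],np.float32)
    v=cv2.remap(S['img'],q[:,:1],q[:,1:],cv2.INTER_LINEAR)[:,0,2].astype(float)
    v=cv2.GaussianBlur(v[:,None],(1,7),0)[:,0]; i=np.argmin(np.gradient(v));P.append((a,k[i]))
  P=np.array(P);print(n,P[:,1].round(4).tolist());
  s=np.polyfit(P[:,0],P[:,1],1);r=abs(np.polyval(s,P[:,0])-P[:,1])<.003;s=np.polyfit(P[r,0],P[r,1],1);print(np.degrees(np.arctan(s[0])),s[1],r.sum())
E
```

```text
scene2 [0.026, 0.0265, 0.0265, 0.0265, 0.027, 0.0275, 0.0275, 0.0275, 0.0275, 0.028, 0.028, 0.0285, 0.0285, 0.029, 0.0315, 0.0315, 0.03]
4.20535700170859 0.027352941176470597 17
scene3 [0.0255, 0.026, 0.026, 0.0265, 0.027, 0.027, 0.027, 0.0275, 0.0295, 0.03, 0.0295, 0.029, 0.029, 0.03, 0.03, 0.03, 0.03]
4.449711283083144 0.027427696078431377 17
```

Side and tip lines both show the clamp sitting about 3.5° off in the grip. I'll correct that yaw, then lower.

Request:
{"fn": "arm_command", "kwargs": {"commands": [0.002, 0, 0, 0, 0, -2, 0.2, 0.002, 0, 0, 0, 0, -3.5, 0.2, 0.002, 0, 0.002, 0, 0, -3.5, 0.2, 0.002, 0, 0.004, 0, 0, -3.5, 0.2, 0.002, 0, 0.004, 0, 0, -3.5, 0.2, 0.002, 0, 0.004, 0, 0, -3.5, 0.2]}}

```text
t: 10.9
eef_pos: [0.5606, 0.1089, 0.2442]
tool_rot: [0.0, 0.993, 0.12, -0.0]
contact_force: [0.4, 0.4, -2.3]
gripper_width: 0.363
grasp_force: 78.5
```

Request:
{"fn": "arm_command", "kwargs": {"commands": [0, 0, 0.0005, 0, 0, 0, 0.2, 0, 0, 0.001, 0, 0, 0, 0.2, 0, 0, 0.001, 0, 0, 0, 0.2, 0, 0, 0.001, 0, 0, 0, 0.2]}}

```text
t: 11.3
eef_pos: [0.5607, 0.1089, 0.2433]
tool_rot: [0.0, 0.993, 0.12, -0.0]
contact_force: [0.1, -0.8, -3.6]
gripper_width: 0.367
grasp_force: 78.5
```

Request:
{"fn": "arm_command", "kwargs": {"commands": [0, 0, 0.0005, 0, 0, 0, 0.2, 0, 0, 0.001, 0, 0, 0, 0.2, 0, 0, 0.001, 0, 0, 0, 0.2, 0, 0, 0.001, 0, 0, 0, 0.2]}}

```text
t: 11.7
eef_pos: [0.5607, 0.1089, 0.2423]
tool_rot: [0.0, 0.993, 0.12, -0.0]
contact_force: [0.5, -0.6, -2.7]
gripper_width: 0.366
grasp_force: 78.5
```

Request:
{"fn": "arm_command", "kwargs": {"commands": [0, 0, 0.0005, 0, 0, 0, 0.2, 0, 0, 0.001, 0, 0, 0, 0.2, 0, 0, 0.001, 0, 0, 0, 0.2, 0, 0, 0.001, 0, 0, 0, 0.2]}}

```text
t: 12.1
eef_pos: [0.5607, 0.1089, 0.2413]
tool_rot: [0.0, 0.993, 0.12, 0.0]
contact_force: [0.8, -0.4, -3.0]
gripper_width: 0.365
grasp_force: 78.6
```

Request:
{"fn": "arm_command", "kwargs": {"commands": [0, 0, 0.0005, 0, 0, 0, 0.2, 0, 0, 0.0008, 0, 0, 0, 0.2, 0, 0, 0.0008, 0, 0, 0, 0.2, 0, 0, 0.0008, 0, 0, 0, 0.2]}}

```text
t: 12.5
eef_pos: [0.5608, 0.1089, 0.2413]
tool_rot: [0.0, 0.993, 0.12, 0.0]
contact_force: [-3.0, -1.3, 6.3]
gripper_width: 0.366
grasp_force: 79.2
```

Request:
{"fn": "arm_command", "kwargs": {"commands": [0, 0, -0.001, 0, 0, 0, 0.2, 0, -0.002, -0.001, 0, 0, 0, 0.2, 0, -0.004, -0.001, 0, 0, 0, 0.2, 0, -0.006, -0.001, 0, 0, 0, 0.2, 0, -0.008, -0.001, 0, 0, 0, 0.2, 0.0005, -0.009, -0.001, 0, 0, 0, 0.2, 0.0005, -0.009, -0.001, 0, 0, 0, 0.2]}}

```text
t: 13.2
eef_pos: [0.5589, 0.1182, 0.2414]
tool_rot: [-0.0, 0.993, 0.12, -0.0]
contact_force: [-0.5, -0.2, -3.1]
gripper_width: 0.364
grasp_force: 78.7
```

Request:
{"fn": "arm_command", "kwargs": {"commands": [0, -0.0005, 0, 0, 0, 0, 0.2, 0, -0.001, 0, 0, 0, 0, 0.2, 0, -0.001, 0, 0, 0, 0, 0.2]}}

```text
t: 13.5
eef_pos: [0.5587, 0.1188, 0.2414]
tool_rot: [-0.0, 0.993, 0.12, -0.0]
contact_force: [0.1, -0.6, -2.7]
gripper_width: 0.366
grasp_force: 78.7
```

Request:
{"fn": "arm_command", "kwargs": {"commands": [0, -0.0005, 0, 0, 0, 0, 0.2, 0, -0.001, 0, 0, 0, 0, 0.2, 0, -0.001, 0, 0, 0, 0, 0.2]}}

```text
t: 13.8
eef_pos: [0.5584, 0.1199, 0.2414]
tool_rot: [-0.0, 0.993, 0.12, -0.0]
contact_force: [-0.6, 0.3, -2.6]
gripper_width: 0.366
grasp_force: 78.7
```

Request:
{"fn": "arm_command", "kwargs": {"commands": [0, -0.0005, 0, 0, 0, 0, 0.2, 0, -0.001, 0, 0, 0, 0, 0.2, 0, -0.001, 0, 0, 0, 0, 0.2]}}

```text
t: 14.1
eef_pos: [0.5583, 0.1208, 0.2415]
tool_rot: [-0.0, 0.993, 0.12, -0.0]
contact_force: [-0.6, -0.0, -3.2]
gripper_width: 0.365
grasp_force: 78.7
```

Request:
{"fn": "arm_command", "kwargs": {"commands": [0, -0.0005, 0, 0, 0, 0, 0.2, 0, -0.001, 0, 0, 0, 0, 0.2, 0, -0.001, 0, 0, 0, 0, 0.2]}}

```text
t: 14.4
eef_pos: [0.558, 0.1218, 0.2415]
tool_rot: [-0.0, 0.993, 0.12, 0.0]
contact_force: [-0.2, -0.4, -2.3]
gripper_width: 0.366
grasp_force: 78.7
```

Request:
{"fn": "arm_command", "kwargs": {"commands": [0, -0.0005, 0, 0, 0, 0, 0.2, 0, -0.001, 0, 0, 0, 0, 0.2, 0, -0.001, 0, 0, 0, 0, 0.2]}}

```text
t: 14.7
eef_pos: [0.5578, 0.1227, 0.2415]
tool_rot: [-0.0, 0.993, 0.12, -0.0]
contact_force: [-0.0, -0.4, -1.6]
gripper_width: 0.365
grasp_force: 78.7
```

Request:
{"fn": "arm_command", "kwargs": {"commands": [0, -0.0005, 0, 0, 0, 0, 0.2, 0, -0.001, 0, 0, 0, 0, 0.2, 0, -0.001, 0, 0, 0, 0, 0.2]}}

```text
t: 15.0
eef_pos: [0.5576, 0.1237, 0.2415]
tool_rot: [-0.0, 0.993, 0.12, 0.0]
contact_force: [1.6, 0.3, -3.1]
gripper_width: 0.366
grasp_force: 78.7
```

Request:
{"fn": "arm_command", "kwargs": {"commands": [0, -0.0005, 0, 0, 0, 0, 0.2, 0, -0.001, 0, 0, 0, 0, 0.2, 0, -0.001, 0, 0, 0, 0, 0.2]}}

```text
t: 15.3
eef_pos: [0.5575, 0.1241, 0.2415]
tool_rot: [0.0, 0.993, 0.12, 0.0]
contact_force: [0.1, -1.0, -3.1]
gripper_width: 0.367
grasp_force: 78.6
```

Request:
{"fn": "arm_command", "kwargs": {"commands": [0, -0.0005, 0, 0, 0, 0, 0.2, 0, -0.001, 0, 0, 0, 0, 0.2, 0, -0.001, 0, 0, 0, 0, 0.2]}}

```text
t: 15.6
eef_pos: [0.5575, 0.1244, 0.2415]
tool_rot: [0.001, 0.993, 0.12, 0.0]
contact_force: [2.0, -4.5, -2.8]
gripper_width: 0.368
grasp_force: 79.1
```

The throat touched at y≈0.124. I'll back off slightly, seat the jaw on the shelf top, then press.

Request:
{"fn": "arm_command", "kwargs": {"commands": [0, 0.0005, 0, 0, 0, 0, 0.2, 0, 0.0005, 0.0003, 0, 0, 0, 0.2, 0, 0.0005, 0.0005, 0, 0, 0, 0.2, 0, 0.0005, 0.0005, 0, 0, 0, 0.2, 0, 0.0005, 0.0005, 0, 0, 0, 0.2]}}

```text
t: 16.1
eef_pos: [0.5575, 0.1244, 0.2414]
tool_rot: [0.0, 0.993, 0.12, 0.0]
contact_force: [1.2, -5.3, 0.2]
gripper_width: 0.364
grasp_force: 79.6
```

```bash
python3 - <<'E'
from h import *
o,p,r=state();print(p.round(4),o['contact_force'],o['torque'])
snap('scene','scene4')
d=np.array([-.1774,.984,0]);y=np.array([.984,.1774,0])
S=np.load('pics/scene4.npz');q0=p.copy();q0[2]=.224;P=[]
for a in np.arange(-.022,.045,.004):
    k=np.arange(.012,.045,.0005);q=np.array([proj(S,q0+w*y+a*d) for w in k],np.float32)
    v=cv2.remap(S['img'],q[:,:1],q[:,1:],cv2.INTER_LINEAR)[:,0,2].astype(float)
    v=cv2.GaussianBlur(v[:,None],(1,7),0)[:,0];P.append(k[np.argmin(np.gradient(v))])
print(np.round(P,4).tolist())
B=cv2.resize(S['img'][260:350,330:430,::-1],(800,720),interpolation=cv2.INTER_CUBIC)[:600];cv2.imwrite('pics/g.png',B)
E
```

```text
[0.5575 0.1244 0.2414] [ 1.15790662 -5.33984093  0.17521885] [-1.46308586 -0.30423698 -0.155786  ]
[0.028, 0.028, 0.027, 0.027, 0.03, 0.0275, 0.0275, 0.0275, 0.0275, 0.028, 0.028, 0.028, 0.028, 0.027, 0.027, 0.0265, 0.027]
```

View pics/g.png

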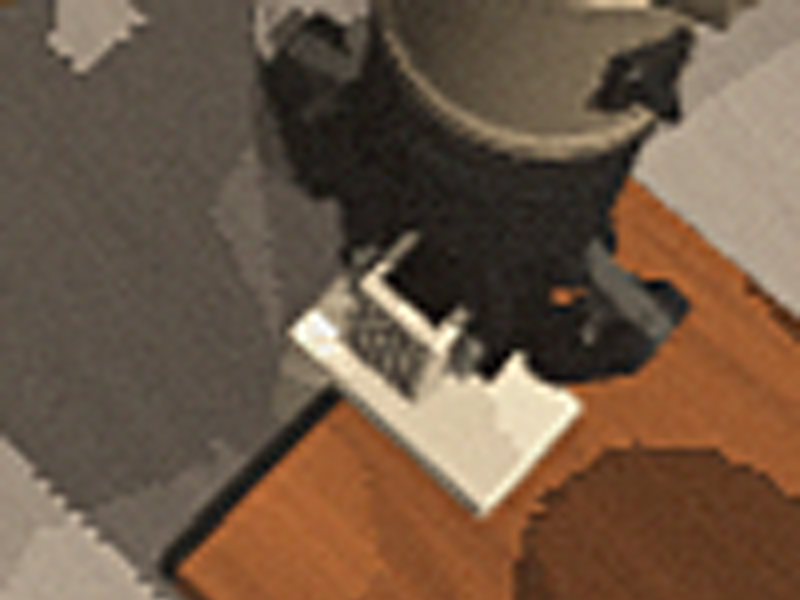

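The clamp is square and centred (side line parallel to the shelf axis) and seated. I'll raise the press to about 10 N.

Request:
{"fn": "arm_command", "kwargs": {"commands": [0, -0.0003, 0, 0, 0, 0, 0.2, 0, -0.0006, 0, 0, 0, 0, 0.2, 0, -0.0006, 0, 0, 0, 0, 0.2, 0, -0.0006, 0, 0, 0, 0, 0.2, 0, -0.0006, 0, 0, 0, 0, 0.2]}}

```text
t: 16.65
eef_pos: [0.5575, 0.1245, 0.2414]
tool_rot: [0.001, 0.993, 0.12, 0.0]
contact_force: [1.2, -6.2, 0.2]
gripper_width: 0.367
grasp_force: 79.7
```

Request:
{"fn": "arm_command", "kwargs": {"commands": [0, -0.0004, 0, 0, 0, 0, 0.2, 0, -0.0008, 0, 0, 0, 0, 0.2, 0, -0.001, 0, 0, 0, 0, 0.2, 0, -0.001, 0, 0, 0, 0, 0.2, 0, -0.001, 0, 0, 0, 0, 0.2]}}

```text
t: 17.15
eef_pos: [0.5575, 0.1246, 0.2414]
tool_rot: [0.001, 0.993, 0.119, 0.0]
contact_force: [2.0, -8.5, 0.1]
gripper_width: 0.368
grasp_force: 79.7
```

```bash
python3 -c "
from h import *
for i in range(4):
    read_camera('top');o=get_obs();print(o['t'],o['contact_force'].round(2),o['torque'].round(2),o['eef_pos'].round(4),o['q'].round(3)[6])"
```

```text
17.2 [ 1.01 -8.71  0.37] [-2.01 -0.47 -0.16] [0.5575 0.1246 0.2415] -1.793
17.25 [ 1.03 -8.23  0.1 ] [-2.01 -0.46 -0.15] [0.5575 0.1246 0.2414] -1.793
17.3 [ 2.28 -8.42  0.24] [-2.   -0.39 -0.08] [0.5575 0.1246 0.2414] -1.793
17.35 [ 0.96 -8.59  1.63] [-1.96 -0.46 -0.15] [0.5575 0.1246 0.2414] -1.793
```

Request:
{"fn": "arm_command", "kwargs": {"commands": [0, -0.0003, 0, 0, 0, 0, 0.2, 0, -0.0007, 0, 0, 0, 0, 0.2, 0, -0.0007, 0, 0, 0, 0, 0.2, 0, -0.0007, 0, 0, 0, 0, 0.2, 0, -0.0007, 0, 0, 0, 0, 0.2, 0, -0.0007, 0, 0, 0, 0, 0.2]}}

```text
t: 17.95
eef_pos: [0.5575, 0.1246, 0.2414]
tool_rot: [0.002, 0.993, 0.119, 0.0]
contact_force: [2.5, -8.9, 0.4]
gripper_width: 0.365
grasp_force: 79.7
```

```bash
python3 - <<'E'
from h import *
F=[]
for i in range(8):
    read_camera('top');o=get_obs();F.append(o['contact_force'])
print(o['t'],np.mean(F,0),o['eef_pos'].round(4),R.from_quat(np.array(o['tool_rot'])[[1,2,3,0]]).as_matrix()[:,2].round(4))
snap('scene','s5');snap('top','t5')
a,b=[np.load('pics/%s.npz'%n)['img'][:,:,::-1] for n in('s5','t5')]
cv2.imwrite('pics/fin.png',np.hstack([cv2.resize(a[130:340,180:440],(400,323)),cv2.resize(b[100:270,170:420],(400,323))[:, :]]))
E
```

```text
18.35 [ 1.58381826 -9.83410879  0.6998941 ] [0.5575 0.1246 0.2415] [ 0.0011 -0.003  -1.    ]
```

View pics/fin.png

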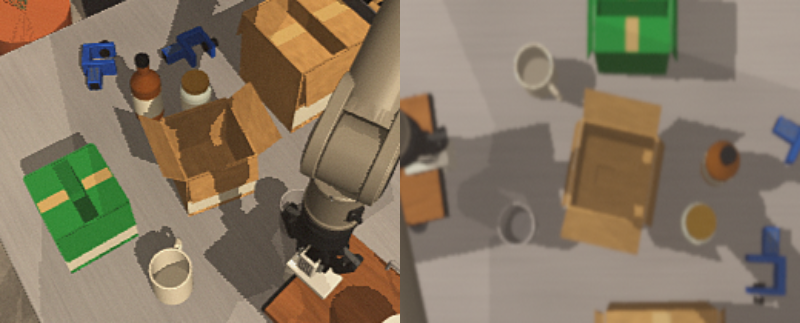

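The picture shows both flaps folded back, the other items undisturbed, and the clamp seated on the shelf end and pressed with a steady 10 N or so. Handing in.

```bash
python3 -c "
from station import hand_in
print(hand_in())"
```

```text
the job is handed in; nothing more can be done
None
```

I handed the job in at about 18 s: both flaps are folded back past upright, and the clamp is upright, square and centred on the shelf's free end. It is still gripped, with its throat pressed against the edge at about 10 N, and the other things look undisturbed in the last pictures.

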